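# Hang a freshly painted pipe strap on the drying rail with a hand fork

### The job

The paint on the white pipe strap is still wet: clear the bottle that stands in front of it aside, upright, then lift the strap under its arch with the two-pronged hand fork and hang it astride the bar of the drying rail, setting it down gently. Never touch the strap with the robot, and leave the parallel, the hex keys and the brush where they are. Finally stand the fork back on the bench, clear of the strap, and let go.

Things in the scene. Friction and masses are not known exactly. Their poses are not given: they have to be found in the camera images.
- strap: White pipe strap, 0.2 kg, strip 5 mm thick, 32 mm wide: two upright legs 35 mm high joined by a half-round arch of inner radius 45 mm (opening 90 mm wide, 80 mm high inside, 85 outside), feet turned outwards (154 mm across). Stands loose on its feet. Origin: on the bench midway between the feet; z up, x through the opening (as a pipe would lie), y from leg to leg.
- strap_crown (a point): Inner surface of the strap at the top of its arch, 80 mm above the strap's origin, mid-width of the strip. When the strap hangs on both fork prongs, the prong axes lie 15 mm below this point; when it hangs on the bar, this point lies on the bar's top.
- rail: Drying rail, fixed: a level steel bar 16 mm in diameter, 240 mm long, axis 100 mm above the bench, on 12 mm posts directly beneath it at x = -105 and 105 mm; black end caps 22 mm in diameter; base plate 260 x 85 x 8 mm. Origin: on the bench under the bar's middle; x along the bar, z up. It stands left or right of the fork, the strap on the other side.
- bar_top (a point): Top of the rail's bar at its middle, 108 mm above the bench.
- fork: Loose hand fork, 0.16 kg, standing on its prongs. Origin: on the bench under the handle; x forward along the prongs, z up. Prongs: rods of 10 mm diameter at y = -26 and 26 mm, axes 5 mm high, from x = -50 to 66 mm, then tips rising to 17 mm high at x = 78 mm. At x = 0 an upright rod on each prong rises to 55 mm and leans in to a bridge at 65 mm under the handle; the space below is free.
- fork_grip (a point): Point to grip on the fork's handle, 132 mm above the fork's origin. The handle is an upright black bar, 14 mm thick in the fork's y (close the fingers along y) and 20 mm in x, from 67 to 155 mm high.
- bottle: Plain off-white plastic bottle with a tapering nozzle, 31 mm in diameter, 98 mm high, about 80 g, standing in front of the strap's opening on the strap's -x side, in the way of the fork. Origin: centre of its underside; z up. Its straight body reaches about 55 mm high. The bench beside it, 0.1 m nearer the robot and 0.1 m outwards (away from the rail), is empty.
- parallel: Bystander: ground steel parallel bar, 10 x 100 x 22 mm, lying on the bench. Origin: centre of its underside, long along y.
- hex_keys: Bystander: hex key set in a holder, 18 x 75 x 22 mm. Origin: centre of its underside, long along y.
- brush: Bystander: small stub brush, 12 x 87 x 10 mm, lying on the bench. Origin: centre of its underside, long along y.

How it is judged:
By the outcome, as a careful person would: the job done as asked, in the order asked, and still so for the second after the job is handed in, with the robot touching nothing.
It also fails if it takes over 72 s, if anything falls off the work surface, if the arm or the gripper's body presses on something with over 40 N, if the wrist force passes 120 N, or if a joint passes its speed limit or range.

### The arm

A 7-joint arm with a two-finger parallel gripper is mounted at the origin on a cart in front of the work surface, level with it; the furniture and walls round the work are solid. World frame = base frame: x ahead of the robot, y to its left, z up, the work surface at z = 0. Lengths are in m, angles in rad, forces in N, time in s.
With the tool pointing down it reaches from about 0.4 to 0.85 m from the base axis. Payload 10.4 kg.
Tool frame: the origin (TCP) lies at the very end of the fingers, on their centre line; the grasp point (between the pads) lies 19 mm behind it (r.pinch_z is the distance from the TCP to the grasp point, in m); z points along the fingers, y is the line along which they close (so a half turn about z gives the same grasp; the last joint's range is limited). The gripper opens to 87 mm and grips with 3 to 60 N. Pads are 19 mm wide; open, the fingers measure 117 mm over their backs; the gripper's body (75 mm by 190 mm) begins 51 mm behind the grasp point.
Start: joints at [-1.192, 0.332, -0.065, 1.46, 0.022, 1.35, -0.088], TCP at [0.244, 0.575, 0.223] pointing down, gripper open.
Joint ranges: [-2.6, 2.6], [-0.5, 2.12], [-1.47, 1.34], [0.16, 2.42], [-1.27, 4.41], [0.06, 2.06], [-2.6, 2.6]. Speed limits (rad/s): [2.22, 2.22, 2.79, 2.79, 3.14, 3.14, 3.14].

### API

Orientations are given as a unit quaternion [x, y, z, w].
In Python, from bench import r, camera gives the robot as it stands. The module is installed in compiled form; this text tells all that it offers.
- The arm moves only by the shell command python3 -m pendant 'ROWS' [FORCE]. ROWS is JSON, a list of rows, each an object with "dp": the shift along the tool's x, y, z as a fraction of full scale, a list of three; "rotation": the turn, a rotation vector about the tool's x, y, z as a fraction of full scale, a list of three; "jaw": the opening, from 0 (shut) to 1 (fully open). A call has 1 to 8 rows; each row is the pose to reach, as a shift and turn from the pose commanded when the call began, along the tool's axes at that moment, turning the shorter way round; what a row does not reach only later rows make up. Full scale, the value 1, is 0.15 m for a shift and 2 pi rad for a turn. A row lasts 1/8 s, in which the tool goes at most 62.5 mm and 10.7 degrees, less where a joint would pass 70% of its speed; a pose out of reach is approached as far as the arm can. A call with a number of a shift or a turn outside -1 to 1 is refused whole. A call with a gripper value outside its range is refused whole. The fingers move at their own pace and stop on an object; FORCE is the grip in N (left out, the last holds). Time passes only in rows, so rows that repeat a pose let the fingers close. It gives the time, the measured TCP pose, the force, the opening and the grip force at its end, in the units of the state.
- r.read_state(): the state, without advancing time (a new reading comes with each control period).
- camera(name): name is "side" or "top" or "wrist"; returns a dict with "image" (384x512x3 uint8, red, green, blue), "z_map" (384x512 float32, m along the optical axis (not along the pixel's ray), 0 where there is no reading), "mtx" (3x3 intrinsics, pixels), "T" (4x4, takes a point from camera to world coordinates). Camera axes: x right, y down, z forward; pixel columns grow to the right and rows downward; lengths in m; the calibration is good to about 2 mm. A picture is of the moment at which its call begins.
- r.close_job(): hands the job in; it is judged then, once.
The state is a dict: "time": time; "joint_positions": joint angles; "joint_vel": joint speeds; "joint_torque": joint torques, N m; "ee_pos": TCP position; "eef_rot": TCP orientation; "ft_force": force on the tool from outside, world axes, zero at the start; "torque": the same for the moment, N m; "width": finger opening in m; "grip_force": force on a finger pad.
Only numpy, scipy, OpenCV 4.12 (cv2) and the standard library are available. Lean on these libraries where they do the work, as an engineer would, in place of code of your own. Each camera call takes 0.05 s, during which the arm holds its last target. There are 200 camera calls.

## Working session

There is one attempt and no reset: what is moved stays moved. The work goes in short steps, Python scripts to look and compute and a shell command to move; the robot and the scene stay as the last step left them, time stands still between calls to the robot, and variables do not carry over. Pictures are saved under pics/ and viewed, at most 10 in all, crops included, and the job is handed in when it is done.

```bash
mkdir -p pics; cat > h.py <<'E'
import numpy as np, cv2
from bench import r, camera
from scipy.spatial.transform import Rotation as R
def snap(n,f):
    c=camera(n); cv2.imwrite(f'pics/{f}.png',c['image'][:,:,::-1]); np.savez(f'pics/{f}.npz',**c); return c
def load(f): return np.load(f'pics/{f}.npz')
def cloud(c):
    z=c['z_map'];v,u=np.mgrid[:z.shape[0],:z.shape[1]];K=c['mtx']
    p=np.stack([(u-K[0,2])/K[0,0]*z,(v-K[1,2])/K[1,1]*z,z],-1)
    return p@c['T'][:3,:3].T+c['T'][:3,3]
def rel(p,yaw=None):
    "dp fractions and rotation to reach TCP p with tool down; yaw = world direction angle of the tool y axis"
    s=r.read_state(); A=R.from_quat(s['eef_rot']); d=A.inv().apply(np.array(p)-s['ee_pos'])/.15
    print('dp',d.round(3))
    if yaw is not None:
        best=None
        for k in (0,np.pi):
            y=np.array([np.cos(yaw+k),np.sin(yaw+k),0]);z=np.array([0,0,-1.]);x=np.cross(y,z)
            q=(A.inv()*R.from_matrix(np.stack([x,y,z],1))).as_rotvec()/2/np.pi
            print('rot',q.round(4),'deg',np.round(np.linalg.norm(q)*360,1))
E
python3 - <<'E'
from h import *
for n in('top','side'):
    c=snap(n,n+'0'); print(c['mtx'],c['T'].round(3))
s=r.read_state();print({k:np.round(v,3) for k,v in s.items()})
print(R.from_quat(s['eef_rot']).as_matrix().round(3))
E
```

```text
[[358.74744435   0.         254.90576392]
 [  0.         358.74744435 191.48342822]
 [  0.           0.           1.        ]] [[ 0.024 -0.991  0.129  0.458]
 [-1.    -0.022  0.013 -0.054]
 [-0.01  -0.129 -0.992  0.958]
 [ 0.     0.     0.     1.   ]]
[[433.63581336   0.         254.51071178]
 [  0.         433.63581336 191.23397748]
 [  0.           0.           1.        ]] [[ 0.959 -0.173  0.225  0.378]
 [-0.284 -0.629  0.724 -0.678]
 [ 0.016 -0.758 -0.652  0.658]
 [ 0.     0.     0.     1.   ]]
{'time': np.float64(0.1), 'joint_positions': array([-1.192,  0.333, -0.065,  1.461,  0.022,  1.35 , -0.089]), 'joint_vel': array([-0.   , -0.001,  0.001, -0.001, -0.001, -0.001, -0.001]), 'joint_torque': array([ 2.0000e-03, -6.2454e+01,  2.5000e-02, -3.9072e+01, -6.1000e-02,
        3.7000e-02,  0.0000e+00]), 'ee_pos': array([0.244, 0.575, 0.222]), 'eef_rot': array([ 0.2  ,  0.98 , -0.001, -0.   ]), 'ft_force': array([ 0.297, -0.157,  0.483]), 'torque': array([-0.02 , -0.02 ,  0.005]), 'grip_force': np.float64(0.0), 'width': np.float64(0.087)}
[[-0.92   0.391 -0.   ]
 [ 0.391  0.92  -0.001]
 [-0.    -0.001 -1.   ]]
```

```bash
ls pics
```

```text
side0.npz
side0.png
top0.npz
top0.png
```

View pics/top0.png

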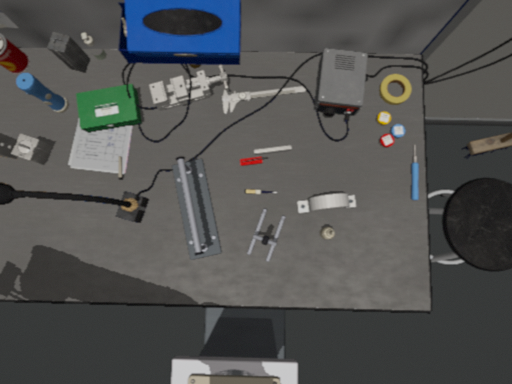

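View pics/side0.png

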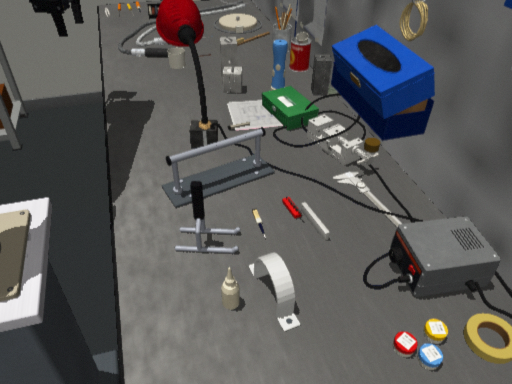

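The top view shows the rail at (196,207), fork (267,236), strap (327,202), bottle (328,232), brush (260,191), red hex keys (252,161) and parallel (273,149). Next I measure them from the point clouds.

```bash
python3 - <<'E'
from h import *
c=load('top0');P=cloud(c)
def box(u0,u1,v0,v1,lo,hi,P=P):
    Q=P[v0:v1,u0:u1].reshape(-1,3);return Q[(Q[:,2]>lo)&(Q[:,2]<hi)]
def fit(n,Q):
    m=Q.mean(0);w,V=np.linalg.eigh(np.cov(Q[:,:2].T));a=V[:,1];t=(Q[:,:2]-m[:2])@a;s=(Q[:,:2]-m[:2])@V[:,0]
    print(n,len(Q),'mean',m.round(4),'mid',(m[:2]+a*(t.max()+t.min())/2+V[:,0]*(s.max()+s.min())/2).round(4),'len',np.ptp(t).round(3),'wid',np.ptp(s).round(3),'ang',np.degrees(np.arctan2(a[1],a[0])).round(1),'zmax',Q[:,2].max().round(3))
print('bench',np.median(box(340,400,230,290,-.1,.1)[:,2]))
fit('bar T',box(165,225,150,265,.085,.13))
fit('base T',box(165,225,150,265,.004,.02))
fit('strap all',box(290,365,185,220,.004,.1))
fit('strap top',box(290,365,185,220,.06,.1))
fit('strap crown',box(290,365,185,220,.08,.1))
fit('handle',box(240,295,205,265,.12,.18))
fit('fork prongs',box(240,295,205,265,.003,.02))
fit('bottle',box(318,345,222,242,.02,.12))
fit('bottle body',box(318,345,222,242,.03,.06))
fit('brush',box(240,285,183,198,.003,.03));fit('hex',box(236,250+20,155,168,.004,.04));fit('par',box(250,296,142,155,.004,.04))
c=load('side0');S=cloud(c)
b=lambda *a:box(*a,P=S)
fit('S bar',b(160,280,120,205,.085,.13))
fit('S strap crown',b(240,305,245,330,.08,.1));fit('S strap all',b(245,305,245,330,.004,.1))
fit('S handle',b(180,215,175,225,.08,.18));fit('S prongs',b(170,245,220,256,.003,.02))
fit('S bottle',b(215,245,262,312,.01,.12));fit('S bottle body',b(215,245,262,312,.015,.05))
E
python3 - <<'E'
import cv2
a=cv2.imread('pics/top0.png')[180:275,165:365];cv2.imwrite('pics/crop1.png',cv2.resize(a,None,fx=4,fy=4,interpolation=cv2.INTER_CUBIC))
E
```

```text
bench 0.0006495815302102192
bar T 671 mean [0.5323 0.1138 0.1066] mid [0.5343 0.115 ] len 0.24 wid 0.019 ang -166.1 zmax 0.113
base T 2548 mean [0.5362 0.1109 0.0084] mid [0.5491 0.1187] len 0.315 wid 0.195 ang -167.1 zmax 0.02
strap all 755 mean [ 0.5532 -0.2246  0.0537] mid [ 0.5574 -0.2372] len 0.196 wid 0.097 ang 96.2 zmax 0.089
strap top 456 mean [ 0.5535 -0.2277  0.0784] mid [ 0.5543 -0.2313] len 0.089 wid 0.032 ang 97.4 zmax 0.089
strap crown 236 mean [ 0.5544 -0.2307  0.0841] mid [ 0.5541 -0.2302] len 0.052 wid 0.032 ang 96.7 zmax 0.089
handle 54 mean [ 0.4549 -0.0677  0.1551] mid [ 0.4552 -0.0678] len 0.02 wid 0.014 ang 156.1 zmax 0.159
fork prongs 531 mean [ 0.4687 -0.0738  0.0076] mid [ 0.4696 -0.0738] len 0.172 wid 0.167 ang 169.9 zmax 0.018
bottle 136 mean [ 0.4763 -0.2238  0.0569] mid [ 0.4772 -0.2266] len 0.03 wid 0.029 ang 170.2 zmax 0.1
bottle body 91 mean [ 0.4765 -0.2236  0.0508] mid [ 0.477  -0.2269] len 0.028 wid 0.028 ang 179.5 zmax 0.06
brush 134 mean [ 0.5848 -0.0526  0.0071] mid [ 0.5871 -0.0619] len 0.11 wid 0.038 ang 90.9 zmax 0.013
hex 167 mean [ 0.6647 -0
[... 222 characters left out ...]
5231 0.0673] len 0.294 wid 0.163 ang -143.4 zmax 0.13
S strap crown 441 mean [ 0.5541 -0.2366  0.0843] mid [ 0.5539 -0.2341] len 0.053 wid 0.033 ang 97.9 zmax 0.089
S strap all 1699 mean [ 0.5554 -0.2538  0.0499] mid [ 0.571  -0.2056] len 0.204 wid 0.167 ang 99.9 zmax 0.089
S handle 390 mean [ 0.4543 -0.0751  0.1228] mid [ 0.4547 -0.0709] len 0.021 wid 0.017 ang 166.9 zmax 0.157
S prongs 678 mean [ 0.4682 -0.0772  0.0089] mid [ 0.4666 -0.0625] len 0.157 wid 0.1 ang 164.8 zmax 0.02
S bottle 502 mean [ 0.4745 -0.2383  0.0482] mid [ 0.4754 -0.2351] len 0.031 wid 0.024 ang 165.8 zmax 0.099
S bottle body 229 mean [ 0.4741 -0.2413  0.0345] mid [ 0.475 -0.237] len 0.031 wid 0.02 ang 167.2 zmax 0.05
```

View pics/crop1.png

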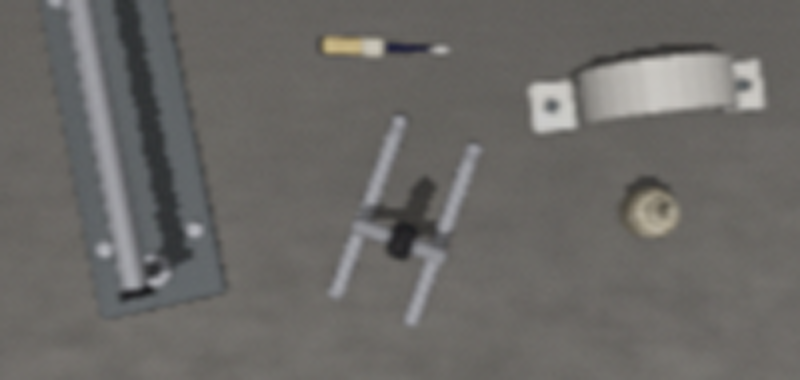

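Crop: handle top at (402,240), prongs leaning about 20° to the right, strap feet at (552,105) and (745,85), bottle at (652,208), rail bar from (85,0) to (130,295). I'll refine the fork yaw, strap and bottle with combined clouds.

```bash
python3 - <<'E'
from h import *
from scipy.optimize import least_squares as LS
T=cloud(load('top0'));S=cloud(load('side0'))
def near(P,x,y,rad,lo,hi):
    Q=P.reshape(-1,3);return Q[(np.hypot(Q[:,0]-x,Q[:,1]-y)<rad)&(Q[:,2]>lo)&(Q[:,2]<hi)]
for n,P in(('T',T),('S',S)):
    Q=near(P,.475,-.232,.03,.012,.05)
    f=LS(lambda p:np.hypot(Q[:,0]-p[0],Q[:,1]-p[1])-.0155,[.475,-.232],loss='soft_l1',f_scale=.002);print(n,'bottle',len(Q),f.x.round(4),f.cost)
    # fork: prong points, y' distance to +-26 lines
    Q=near(P,.465,-.072,.1,.005,.016)
    def res(p):
        d=-np.sin(p[2])*(Q[:,0]-p[0])+np.cos(p[2])*(Q[:,1]-p[1]);return np.r_[np.abs(d)-.026,(p[0]-.455)*1]
    f=LS(res,[.455,-.0685,np.radians(-20)],loss='soft_l1',f_scale=.003);print(n,'fork',len(Q),f.x.round(4),np.degrees(f.x[2]).round(2))
    a=f.x[2];t=(Q[:,0]-.455)*np.cos(a)+(Q[:,1]+.0685)*np.sin(a);print(np.percentile(t,[1,99]).round(3))
    # strap feet & arch
    Q=near(P,.554,-.232,.095,.003,.012);g=near(P,.554,-.232,.06,.075,.1)
    Q=Q[np.abs(-np.sin(.127)*(Q[:,0]-.554)+np.cos(.127)*(Q[:,1]+.232))>.05]
    A=near(P,.554,-.232,.06,.04,.1)
    def rs(p):
        d=-np.sin(p[2])*(A[:,0]-p[0])+np.cos(p[2])*(A[:,1]-p[1]);return np.hypot(d,A[:,2]-.035-p[3])-.05
    a=.127
    f=LS(lambda p:np.r_[rs([.554,p[0],p[1],p[2]])],[-.232,.127,0],loss='soft_l1',f_scale=.002)
    a=f.x[1];e=(A[:,0]-.554)*np.cos(a)+(A[:,1]-f.x[0])*np.sin(a)
    print(n,'strap y@x=.554',f.x.round(4),np.degrees(a).round(1),'x ext',np.percentile(e,[1,5,50,95,99]).round(4))
    B=near(P,.534,.115,.1,.098,.112)
    w=np.polyfit(B[:,0],B[:,1],1);print(n,'bar',len(B),np.degrees(np.arctan(w[0])).round(2),np.polyval(w,.534).round(4))
E
```

```text
T bottle 45 [ 0.4766 -0.2285] 9.374163004906499e-06
T fork 343 [ 0.455  -0.0676 -0.3334] -19.1
[-0.051  0.09 ]
T strap y@x=.554 [-0.2315  0.1323  0.0006] 7.6 x ext [-0.0155 -0.0145 -0.0001  0.0144  0.0161]
T bar 545 13.79 0.1143
S bottle 251 [ 0.4765 -0.2295] 6.681787102592923e-05
S fork 524 [ 0.455  -0.0724 -0.3324] -19.05
[-0.046  0.076]
S strap y@x=.554 [-0.2335  0.1388  0.0012] 8.0 x ext [-0.0161 -0.0155 -0.0016  0.0144  0.0159]
S bar 562 13.86 0.1087
```

```bash
python3 -c "
from h import *
rel([.475,-.233,.15],np.radians(97.3))"
```

```text
dp [-3.522 -4.355  0.485]
rot [-0.0002 -0.     -0.0842] deg 30.3
rot [-1.000e-04  3.000e-04  4.158e-01] deg 149.7
```

```bash
python3 - <<'E'
from h import *
for f in('top0','side0'):
    P=cloud(load(f)).reshape(-1,3)
    P=P[(P[:,2]>.12)&(P[:,0]>.1)&(P[:,0]<.75)&(np.abs(P[:,1])<.8)]
    k,n=np.unique((P//.05).astype(int),axis=0,return_counts=True)
    print(f);print(*[(tuple((a*.05).round(2)),int(b)) for a,b in zip(k,n) if b>3],sep=' ')
E
```

```text
top0
((np.float64(0.4), np.float64(-0.1), np.float64(0.15)), 10) ((np.float64(0.45), np.float64(-0.1), np.float64(0.15)), 44) ((np.float64(0.45), np.float64(-0.1), np.float64(0.95)), 809) ((np.float64(0.5), np.float64(0.25), np.float64(0.1)), 74) ((np.float64(0.5), np.float64(0.25), np.float64(0.15)), 23) ((np.float64(0.5), np.float64(0.3), np.float64(0.15)), 212) ((np.float64(0.5), np.float64(0.3), np.float64(0.2)), 5) ((np.float64(0.5), np.float64(0.35), np.float64(0.15)), 12) ((np.float64(0.5), np.float64(0.35), np.float64(0.2)), 188) ((np.float64(0.5), np.float64(0.4), np.float64(0.2)), 172) ((np.float64(0.5), np.float64(0.45), np.float64(0.2)), 260) ((np.float64(0.55), np.float64(0.45), np.float64(0.2)), 60)
side0
((np.float64(0.15), np.float64(0.45), np.float64(0.25)), 4) ((np.float64(0.15), np.float64(0.45), np.float64(0.3)), 44) ((np.float64(0.15), np.float64(0.5), np.float64(0.25)), 24) ((np.float64(0.15), np.float64(0.5), np.float64(0.3)), 62) ((np.float64(0.2), np.float64(0.45), np.float64(0.25)), 64) ((np.float64(0.2), np.float64(0.45), np.float64(0.3)), 232) ((np.float64
[... 1970 characters left out ...]
.55), np.float64(0.5), np.float64(0.2)), 30) ((np.float64(0.55), np.float64(0.55), np.float64(0.15)), 101) ((np.float64(0.55), np.float64(0.55), np.float64(0.2)), 242) ((np.float64(0.55), np.float64(0.55), np.float64(0.25)), 35) ((np.float64(0.55), np.float64(0.6), np.float64(0.2)), 23) ((np.float64(0.55), np.float64(0.6), np.float64(0.25)), 53) ((np.float64(0.6), np.float64(0.55), np.float64(0.15)), 8) ((np.float64(0.6), np.float64(0.6), np.float64(0.15)), 11) ((np.float64(0.65), np.float64(0.6), np.float64(0.1)), 85) ((np.float64(0.65), np.float64(0.65), np.float64(0.1)), 22) ((np.float64(0.7), np.float64(0.6), np.float64(0.1)), 32) ((np.float64(0.7), np.float64(0.65), np.float64(0.1)), 5)
```

```bash
python3 -m pendant '[{"dp":[-0.8,-0.93,-0.2],"rotation":[0,0,0],"jaw":1},{"dp":[-0.8,-0.93,-0.2],"rotation":[0,0,0],"jaw":1},{"dp":[-0.8,-0.93,-0.2],"rotation":[0,0,0],"jaw":1},{"dp":[-0.8,-0.93,-0.2],"rotation":[0,0,0],"jaw":1}]' 20; python3 -m pendant '[{"dp":[-0.72,-0.85,0],"rotation":[0,0,0],"jaw":1},{"dp":[-0.72,-0.85,0],"rotation":[0,0,0],"jaw":1},{"dp":[-0.72,-0.85,0],"rotation":[0,0,0],"jaw":1},{"dp":[-0.72,-0.85,0],"rotation":[0,0,0],"jaw":1}]'
```

```text
time: 0.6
ee_pos: [0.3029, 0.3962, 0.2537]
eef_rot: [0.203, 0.979, 0.001, 0.001]
ft_force: [0.4, 1.0, -0.4]
width: 0.0869
grip_force: 0.0
time: 1.1
ee_pos: [0.3507, 0.2383, 0.2526]
eef_rot: [0.202, 0.979, 0.0, -0.0]
ft_force: [0.4, 1.0, -0.6]
width: 0.087
grip_force: 0.0
```

```bash
python3 -m pendant '[{"dp":[-0.785,-0.825,0],"rotation":[0,0,0],"jaw":1},{"dp":[-0.785,-0.825,0],"rotation":[0,0,0],"jaw":1},{"dp":[-0.785,-0.825,0],"rotation":[0,0,0],"jaw":1},{"dp":[-0.785,-0.825,0],"rotation":[0,0,0],"jaw":1}]'; python3 -m pendant '[{"dp":[-0.825,-0.81,0],"rotation":[0,0,0],"jaw":1},{"dp":[-0.825,-0.81,0],"rotation":[0,0,0],"jaw":1},{"dp":[-0.825,-0.81,0],"rotation":[0,0,0],"jaw":1},{"dp":[-0.825,-0.81,0],"rotation":[0,0,0],"jaw":1},{"dp":[-0.825,-0.81,0],"rotation":[0,0,0],"jaw":1}]'; python3 -c "
from h import *
rel([.4765,-.229,.15],np.radians(97.8))"
```

```text
time: 1.6
ee_pos: [0.4107, 0.0789, 0.2525]
eef_rot: [0.201, 0.98, -0.0, 0.0]
ft_force: [0.3, 1.5, -0.4]
width: 0.0872
grip_force: 0.0
time: 2.22
ee_pos: [0.4765, -0.0776, 0.2522]
eef_rot: [0.198, 0.98, -0.0, -0.0]
ft_force: [-0.5, -0.5, -0.8]
width: 0.0872
grip_force: 0.0
dp [-0.393 -0.93   0.681]
rot [-0.     -0.0001 -0.0852] deg 30.7
rot [-2.000e-04  0.000e+00  4.148e-01] deg 149.3
```

```bash
python3 -m pendant '[{"dp":[-0.39,-0.93,0.2],"rotation":[0,0,-0.085],"jaw":1},{"dp":[-0.39,-0.93,0.4],"rotation":[0,0,-0.085],"jaw":1},{"dp":[-0.39,-0.93,0.68],"rotation":[0,0,-0.085],"jaw":1},{"dp":[-0.39,-0.93,0.68],"rotation":[0,0,-0.085],"jaw":1},{"dp":[-0.39,-0.93,0.68],"rotation":[0,0,-0.085],"jaw":1},{"dp":[-0.39,-0.93,0.68],"rotation":[0,0,-0.085],"jaw":1}]'; python3 -c "
from h import *
rel([.4765,-.229,.032],np.radians(97.8))
snap('wrist','w1');rel([.4765,-.229,.032]);P=cloud(load('w1')).reshape(-1,3);Q=P[(np.hypot(P[:,0]-.4765,P[:,1]+.229)<.03)&(P[:,2]>.08)&(P[:,2]<.11)];print('nozzle',len(Q),Q.mean(0),np.ptp(Q,axis=0))"
```

```text
time: 2.98
ee_pos: [0.4765, -0.2291, 0.151]
eef_rot: [-0.067, 0.998, 0.0, 0.0]
ft_force: [0.5, -0.3, 0.2]
width: 0.087
grip_force: 0.0
dp [0.    0.    0.793]
rot [ 0.0001  0.0001 -0.0004] deg 0.2
rot [ 1.000e-04 -2.000e-04  4.996e-01] deg 179.9
dp [0.002 0.001 0.796]
nozzle 98 [ 0.47491022 -0.23103928  0.09019009] [0.00589949 0.00682607 0.01918177]
```

View pics/w1.png

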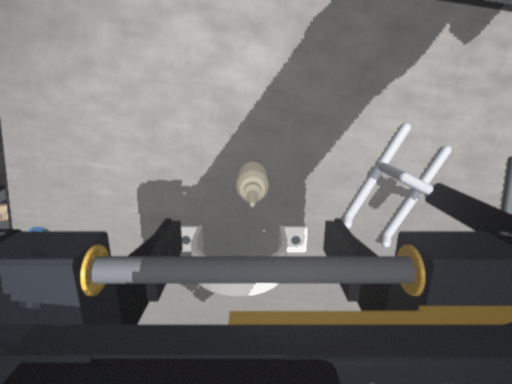

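The wrist picture shows the bottle nozzle at (252,203), centred between the fingers, with the strap feet at (187,240) and (293,240) beyond. The bottle is centred, so I descend and grip.

```bash
python3 -m pendant '[{"dp":[0,-0.01,0.3],"rotation":[0,0,0],"jaw":1},{"dp":[0,-0.01,0.6],"rotation":[0,0,0],"jaw":1},{"dp":[0,-0.01,0.79],"rotation":[0,0,0],"jaw":1},{"dp":[0,-0.01,0.79],"rotation":[0,0,0],"jaw":0.7},{"dp":[0,-0.01,0.79],"rotation":[0,0,0],"jaw":0.2},{"dp":[0,-0.01,0.79],"rotation":[0,0,0],"jaw":0.2},{"dp":[0,-0.01,0.79],"rotation":[0,0,0],"jaw":0.2},{"dp":[0,-0.01,0.79],"rotation":[0,0,0],"jaw":0.2}]' 15;  python3 -m pendant '[{"dp":[0,0,0],"rotation":[0,0,0],"jaw":0.2},{"dp":[0,0,0],"rotation":[0,0,0],"jaw":0.2}]' 15;python3 -c "
from h import *
rel([.366,-.335,.06])"
```

```text
time: 4.03
ee_pos: [0.4759, -0.2326, 0.0324]
eef_rot: [-0.066, 0.998, 0.0, 0.0]
ft_force: [-0.5, 0.4, -0.2]
width: 0.045
grip_force: 0.0
time: 4.28
ee_pos: [0.4757, -0.2326, 0.032]
eef_rot: [-0.066, 0.998, 0.0, 0.0]
ft_force: [-0.2, -0.4, 0.3]
width: 0.0299
grip_force: 14.8
dp [ 0.815 -0.581 -0.187]
```

```bash
python3 -m pendant '[{"dp":[0,0,-0.1],"rotation":[0,0,0],"jaw":0.2},{"dp":[0.2,0,-0.2],"rotation":[0,0,0],"jaw":0.2},{"dp":[0.5,-0.3,-0.2],"rotation":[0,0,0],"jaw":0.2},{"dp":[0.76,-0.58,-0.2],"rotation":[0,0,0],"jaw":0.2},{"dp":[0.76,-0.58,-0.2],"rotation":[0,0,0],"jaw":0.2},{"dp":[0.76,-0.58,-0.1],"rotation":[0,0,0],"jaw":0.2},{"dp":[0.76,-0.58,-0.04],"rotation":[0,0,0],"jaw":0.2},{"dp":[0.76,-0.58,-0.02],"rotation":[0,0,0],"jaw":0.2}]' 15; python3 -m pendant '[{"dp":[0,0,0.01],"rotation":[0,0,0],"jaw":0.2},{"dp":[0,0,0.02],"rotation":[0,0,0],"jaw":0.2},{"dp":[0,0,0.02],"rotation":[0,0,0],"jaw":0.6},{"dp":[0,0,0.02],"rotation":[0,0,0],"jaw":0.8},{"dp":[0,0,0.02],"rotation":[0,0,0],"jaw":0.8},{"dp":[0,0,0.02],"rotation":[0,0,0],"jaw":0.8}]' 15
```

```text
time: 5.28
ee_pos: [0.3743, -0.3333, 0.0348]
eef_rot: [-0.066, 0.998, 0.0, -0.0]
ft_force: [0.6, -0.5, -0.9]
width: 0.03
grip_force: 14.8
time: 6.02
ee_pos: [0.3742, -0.3339, 0.0321]
eef_rot: [-0.066, 0.998, 0.0, 0.0]
ft_force: [-0.1, 0.9, -1.0]
width: 0.0625
grip_force: 0.0
```

```bash
python3 -m pendant '[{"dp":[0,0,-0.3],"rotation":[0,0,0],"jaw":1},{"dp":[0,0,-0.6],"rotation":[0,0,0],"jaw":1},{"dp":[0,0,-1],"rotation":[0,0,0],"jaw":1},{"dp":[0,0,-1],"rotation":[0,0,0],"jaw":1},{"dp":[0,0,-1],"rotation":[0,0,0],"jaw":1}]' 15; python3 - <<'E'
from h import *
c=snap('side','side1');P=cloud(c).reshape(-1,3)
Q=P[(np.hypot(P[:,0]-.374,P[:,1]+.334)<.04)&(P[:,2]>.02)&(P[:,2]<.12)];print('bottle',len(Q),Q.mean(0),np.ptp(Q,0),Q[:,2].max())
T=cloud(snap('top','top1')).reshape(-1,3)
Q=T[(np.hypot(T[:,0]-.455,T[:,1]+.069)<.03)&(T[:,2]>.14)&(T[:,2]<.17)];print('handle',len(Q),Q.mean(0))
rel([.455,-.0690,.20],np.radians(70.9))
E
```

```text
time: 6.65
ee_pos: [0.3741, -0.3335, 0.1817]
eef_rot: [-0.066, 0.998, 0.0, 0.0]
ft_force: [-0.3, 1.1, -0.3]
width: 0.0867
grip_force: 0.0
bottle 549 [ 0.37522617 -0.33971735  0.05258892] [0.03064917 0.02342748 0.07737634] 0.09740327323194997
handle 55 [ 0.45500346 -0.06763718  0.15488125]
dp [-0.77   1.675 -0.127]
rot [ 0.0001 -0.0003  0.0741] deg 26.7
rot [ 4.000e-04  2.000e-04 -4.259e-01] deg 153.3
```

View pics/side1.png

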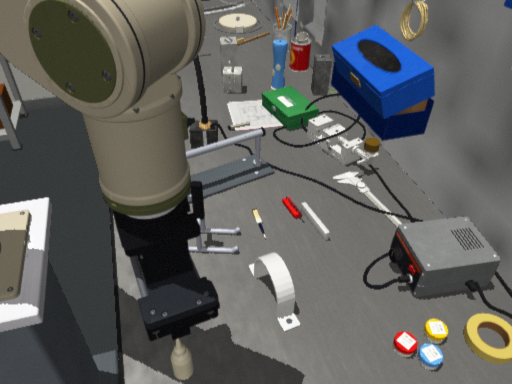

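The bottle stands upright at (183,358). Next, the fork.

```bash
python3 -m pendant '[{"dp":[-0.39,0.85,-0.13],"rotation":[0,0,0],"jaw":1},{"dp":[-0.39,0.85,-0.13],"rotation":[0,0,0],"jaw":1},{"dp":[-0.39,0.85,-0.13],"rotation":[0,0,0],"jaw":1}]' 15;  python3 -m pendant '[{"dp":[-0.38,0.825,0],"rotation":[0,0,0.074],"jaw":1},{"dp":[-0.38,0.825,0],"rotation":[0,0,0.074],"jaw":1},{"dp":[-0.38,0.825,0],"rotation":[0,0,0.074],"jaw":1},{"dp":[-0.38,0.825,0],"rotation":[0,0,0.074],"jaw":1},{"dp":[-0.38,0.825,0],"rotation":[0,0,0.074],"jaw":1}]'; python3 - <<'E'
from h import *
rel([.455,-.0690,.113],np.radians(70.9))
E
```

```text
time: 7.12
ee_pos: [0.416, -0.1958, 0.2008]
eef_rot: [-0.069, 0.998, 0.0, -0.001]
ft_force: [-0.4, 0.4, -0.5]
width: 0.0869
grip_force: 0.0
time: 7.75
ee_pos: [0.4549, -0.0704, 0.2007]
eef_rot: [0.165, 0.986, -0.0, -0.001]
ft_force: [0.3, -0.1, -0.1]
width: 0.0868
grip_force: 0.0
dp [0.002 0.009 0.585]
rot [-0.0002 -0.0002  0.0002] deg 0.1
rot [ 4.000e-04 -3.000e-04 -4.998e-01] deg 179.9
```

```bash
python3 -m pendant '[{"dp":[0,0.01,0.3],"rotation":[0,0,0],"jaw":1},{"dp":[0,0.01,0.585],"rotation":[0,0,0],"jaw":0.8},{"dp":[0,0.01,0.585],"rotation":[0,0,0],"jaw":0.4},{"dp":[0,0.01,0.585],"rotation":[0,0,0],"jaw":0.25},{"dp":[0,0.01,0.585],"rotation":[0,0,0],"jaw":0.05},{"dp":[0,0.01,0.585],"rotation":[0,0,0],"jaw":0.05},{"dp":[0,0.01,0.585],"rotation":[0,0,0],"jaw":0.05},{"dp":[0,0.01,0.585],"rotation":[0,0,0],"jaw":0.05}]' 50; python3 -m pendant '[{"dp":[0,0,0],"rotation":[0,0,0],"jaw":0.05},{"dp":[0,0,0],"rotation":[0,0,0],"jaw":0.05},{"dp":[0,0,0],"rotation":[0,0,0],"jaw":0.05}]' 50;python3 - <<'E'
from h import *
rel([.455,-.0690,.113],np.radians(70.9))
E
```

```text
time: 8.75
ee_pos: [0.4561, -0.0681, 0.114]
eef_rot: [0.166, 0.986, 0.0, 0.0]
ft_force: [0.1, 0.7, 1.4]
width: 0.0245
grip_force: 0.0
time: 9.12
ee_pos: [0.4559, -0.0681, 0.1137]
eef_rot: [0.166, 0.986, -0.0, -0.0]
ft_force: [-0.2, 0.1, -0.4]
width: 0.0137
grip_force: 50.0
dp [ 0.004 -0.007  0.004]
rot [-0.     -0.      0.0001] deg 0.0
rot [ 1.000e-04 -0.000e+00 -4.999e-01] deg 180.0
```

```bash
python3 -m pendant '[{"dp":[0,0,-0.2],"rotation":[0,0,0],"jaw":0.05},{"dp":[0,0,-0.5],"rotation":[0,0,0],"jaw":0.05},{"dp":[0,0,-0.8],"rotation":[0,0,0],"jaw":0.05},{"dp":[0,0,-0.8],"rotation":[0,0,0],"jaw":0.05}]' 50; python3 - <<'E'
from h import *
rel([.4054,-.2529,.2337],np.radians(97.8))
E
```

```text
time: 9.62
ee_pos: [0.4577, -0.0682, 0.2368]
eef_rot: [0.166, 0.986, 0.001, 0.003]
ft_force: [-0.1, 0.0, -1.7]
width: 0.0135
grip_force: 50.0
dp [-0.073 -1.277  0.017]
rot [ 0.0002  0.0009 -0.0746] deg 26.9
rot [ 1.200e-03 -3.000e-04  4.254e-01] deg 153.1
```

```bash
python3 -m pendant '[{"dp":[0.05,-0.3,0],"rotation":[0,0,-0.02],"jaw":0.05},{"dp":[-0.03,-0.65,0],"rotation":[0,0,-0.0746],"jaw":0.05},{"dp":[-0.05,-0.95,0],"rotation":[0,0,-0.0746],"jaw":0.05},{"dp":[-0.05,-0.95,0],"rotation":[0,0,-0.0746],"jaw":0.05},{"dp":[-0.05,-0.95,0],"rotation":[0,0,-0.0746],"jaw":0.05}]' 50; python3 - <<'E'
from h import *
rel([.4054,-.2529,.1437],np.radians(97.8))
E
```

```text
time: 10.25
ee_pos: [0.4163, -0.2047, 0.233]
eef_rot: [-0.067, 0.998, 0.0, -0.001]
ft_force: [0.2, 0.4, -1.6]
width: 0.0137
grip_force: 50.0
dp [ 0.114 -0.309  0.595]
rot [ 0.0001 -0.0002 -0.0003] deg 0.1
rot [-3.000e-04 -2.000e-04  4.997e-01] deg 179.9
```

```bash
python3 -m pendant '[{"dp":[0.114,-0.31,0],"rotation":[0,0,0],"jaw":0.05},{"dp":[0.114,-0.31,0.3],"rotation":[0,0,0],"jaw":0.05},{"dp":[0.114,-0.31,0.6],"rotation":[0,0,0],"jaw":0.05},{"dp":[0.114,-0.31,0.6],"rotation":[0,0,0],"jaw":0.05},{"dp":[0.114,-0.31,0.6],"rotation":[0,0,0],"jaw":0.05}]' 50; python3 - <<'E'
from h import *
# check fork in hand and strap from both cameras
s=r.read_state();print(s['ee_pos'],R.from_quat(s['eef_rot']).as_matrix().round(3)[:,1])
for n in('top','side'):
    c=snap(n,n+'2');P=cloud(c).reshape(-1,3)
    a=np.radians(7.8);d=P-[.554,-.2325,0];x=d[:,0]*np.cos(a)+d[:,1]*np.sin(a);y=-d[:,0]*np.sin(a)+d[:,1]*np.cos(a);z=P[:,2]
    m=(x>-.13)&(x<-.05)&(np.abs(y)<.05)&(z>.012)&(z<.07)
    for sg in(1,-1):
        k=m&(sg*y>0);print(n,k.sum(),'y mean',y[k].mean().round(4),'zpct',np.percentile(z[k],[5,50,95]).round(4),'xmax',x[k].max().round(4),'slope',np.polyfit(x[k],y[k],1)[0].round(3),'zslope',np.polyfit(x[k&(x<-.085)],z[k&(x<-.085)],1)[0].round(3))
    k=(np.abs(x)<.02)&(np.abs(y)<.05)&(z>.06)&(z<.1);print('strap',x[k].mean(),y[k].mean())
E
python3 -c "
import cv2
a=cv2.imread('pics/side2.png')[200:350,130:330];cv2.imwrite('pics/crop2.png',cv2.resize(a,None,fx=3.5,fy=3.5,interpolation=cv2.INTER_CUBIC))"
```

```text
time: 10.88
ee_pos: [0.4069, -0.2533, 0.1451]
eef_rot: [-0.068, 0.998, -0.0, 0.0]
ft_force: [0.7, -0.6, -1.0]
width: 0.0137
grip_force: 50.0
[ 0.4068718  -0.25330518  0.14506414] [-0.136  0.991 -0.001]
top 86 y mean 0.0272 zpct [0.0381 0.0411 0.0483] xmax -0.073 slope 0.011 zslope 0.009
top 79 y mean -0.0249 zpct [0.0373 0.0417 0.0485] xmax -0.0714 slope 0.003 zslope 0.02
strap 0.0002314339421988602 0.004623174725076743
side 201 y mean 0.0222 zpct [0.037  0.0421 0.0482] xmax -0.0717 slope -0.008 zslope 0.009
side 226 y mean -0.0295 zpct [0.037  0.0423 0.0489] xmax -0.0715 slope -0.003 zslope 0.003
strap -0.0009674844719289046 -0.014503343258693952
```

View pics/crop2.png

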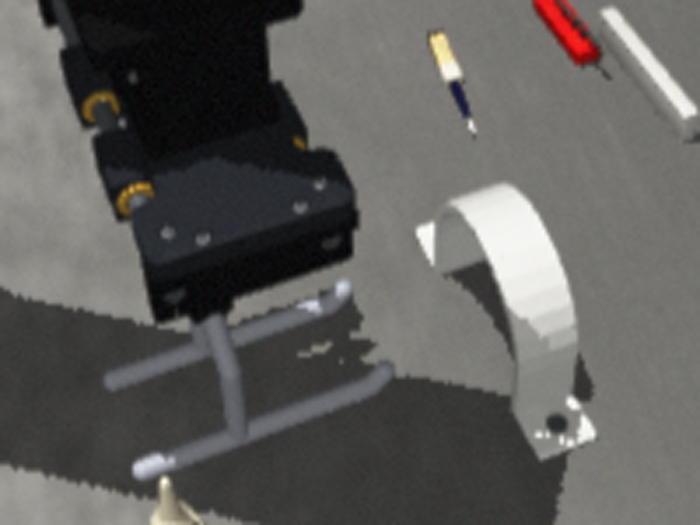

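Fork parallel to the strap and level, with tips at crop (345,290) and (388,372), in line with the opening. Inserting.

```bash
python3 -m pendant '[{"dp":[-0.2,0,0],"rotation":[0,0,0],"jaw":0.05},{"dp":[-0.4,0,0],"rotation":[0,0,0],"jaw":0.05},{"dp":[-0.6,0,0],"rotation":[0,0,0],"jaw":0.05},{"dp":[-0.73,0,0],"rotation":[0,0,0],"jaw":0.05},{"dp":[-0.73,0,0],"rotation":[0,0,0],"jaw":0.05},{"dp":[-0.73,0,-0.05],"rotation":[0,0,0],"jaw":0.05},{"dp":[-0.73,0,-0.1],"rotation":[0,0,0],"jaw":0.05},{"dp":[-0.73,0,-0.13],"rotation":[0,0,0],"jaw":0.05}]' 50; python3 - <<'E'
from h import *
s=r.read_state();a=np.radians(7.8);d=s['ee_pos']-[.554,-.2325,0];print(d[0]*np.cos(a)+d[1]*np.sin(a),-d[0]*np.sin(a)+d[1]*np.cos(a),s['ee_pos'][2]-.1137+.005)
E
```

```text
time: 11.98
ee_pos: [0.5143, -0.2391, 0.1644]
eef_rot: [-0.068, 0.998, 0.0, 0.001]
ft_force: [1.2, -0.5, -1.5]
width: 0.0139
grip_force: 50.0
-0.0401853388267787 -0.001166421231406277 0.05571754933424488
```

```bash
python3 -m pendant '[{"dp":[0,0.008,-0.03],"rotation":[0,0,0],"jaw":0.05},{"dp":[0,0.008,-0.05],"rotation":[0,0,0],"jaw":0.05},{"dp":[0,0.008,-0.065],"rotation":[0,0,0],"jaw":0.05},{"dp":[0,0.008,-0.08],"rotation":[0,0,0],"jaw":0.05},{"dp":[0,0.008,-0.1],"rotation":[0,0,0],"jaw":0.05},{"dp":[0,0.008,-0.13],"rotation":[0,0,0],"jaw":0.05},{"dp":[0,0.008,-0.18],"rotation":[0,0,0],"jaw":0.05},{"dp":[0,0.008,-0.25],"rotation":[0,0,0],"jaw":0.05}]' 60; python3 - <<'E'
from h import *
c=snap('side','side3');P=cloud(c).reshape(-1,3)
s=r.read_state();print(s['ee_pos'],s['ft_force'])
a=np.radians(7.8);d=P-s['ee_pos'];x=d[:,0]*np.cos(a)+d[:,1]*np.sin(a);y=-d[:,0]*np.sin(a)+d[:,1]*np.cos(a);z=P[:,2]-(s['ee_pos'][2]-.1137)
k=(x>.02)&(x<.06)&(np.abs(y)<.06)&(z>.01)&(z<.04);print('strap top rel fork',z[k].max(),'x',np.percentile(x[k],[2,50,98]))
cv2.imwrite('pics/crop3.png',cv2.resize(c['image'][180:340,150:350,::-1],None,fx=3.5,fy=3.5))
E
```

```text
time: 12.98
ee_pos: [0.5141, -0.2376, 0.2013]
eef_rot: [-0.068, 0.998, 0.0, -0.0]
ft_force: [-0.4, -0.5, -3.4]
width: 0.0133
grip_force: 60.0
[ 0.51482702 -0.23797896  0.20294047] [ 1.04961425 -0.23940274 -1.6677967 ]
strap top rel fork 0.02619334525944686 x [0.02355714 0.03854343 0.05519728]
```

View pics/crop3.png

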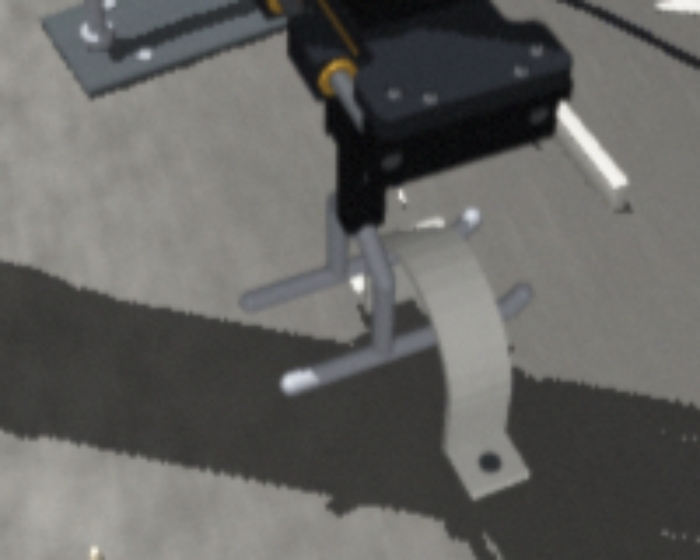

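Strap hangs on both prongs: the top arch is at crop (430,240) and the foot at (490,470), about 16 mm behind the tips. Raising.

```bash
python3 -m pendant '[{"dp":[0,0,-0.06],"rotation":[0,0,0],"jaw":0.05},{"dp":[0,0,-0.18],"rotation":[0,0,0],"jaw":0.05},{"dp":[0,0,-0.33],"rotation":[0,0,0],"jaw":0.05},{"dp":[0,0,-0.48],"rotation":[0,0,0],"jaw":0.05},{"dp":[0,0,-0.6],"rotation":[0,0,0],"jaw":0.05},{"dp":[0,0,-0.69],"rotation":[0,0,0],"jaw":0.05},{"dp":[0,0,-0.73],"rotation":[0,0,0],"jaw":0.05},{"dp":[0,0,-0.73],"rotation":[0,0,0],"jaw":0.05}]' 60; python3 - <<'E'
from h import *
rel([.4961,.1057,.309],np.radians(103.8))
E
```

```text
time: 14.02
ee_pos: [0.5142, -0.2376, 0.3102]
eef_rot: [-0.068, 0.998, 0.0, -0.0]
ft_force: [-0.5, 0.3, -2.5]
width: 0.0136
grip_force: 60.0
dp [-0.191  2.284  0.008]
rot [ 0.     -0.     -0.0167] deg 6.0
rot [-0.     -0.      0.4833] deg 174.0
```

```bash
python3 -m pendant '[{"dp":[0,0.03,0],"rotation":[0,0,0],"jaw":0.05},{"dp":[-0.01,0.09,0],"rotation":[0,0,0],"jaw":0.05},{"dp":[-0.02,0.18,0],"rotation":[0,0,0],"jaw":0.05},{"dp":[-0.025,0.3,0],"rotation":[0,0,0],"jaw":0.05},{"dp":[-0.035,0.45,0],"rotation":[0,0,0],"jaw":0.05},{"dp":[-0.05,0.6,0],"rotation":[0,0,0],"jaw":0.05},{"dp":[-0.06,0.75,0],"rotation":[0,0,0],"jaw":0.05},{"dp":[-0.075,0.9,0],"rotation":[0,0,0],"jaw":0.05}]' 60; python3 -m pendant '[{"dp":[-0.012,0.15,0],"rotation":[0,0,-0.002],"jaw":0.05},{"dp":[-0.024,0.3,0],"rotation":[0,0,-0.005],"jaw":0.05},{"dp":[-0.036,0.45,0],"rotation":[0,0,-0.008],"jaw":0.05},{"dp":[-0.05,0.59,0],"rotation":[0,0,-0.011],"jaw":0.05},{"dp":[-0.06,0.71,0],"rotation":[0,0,-0.014],"jaw":0.05},{"dp":[-0.068,0.81,0],"rotation":[0,0,-0.0167],"jaw":0.05},{"dp":[-0.075,0.88,0],"rotation":[0,0,-0.0167],"jaw":0.05},{"dp":[-0.076,0.92,0],"rotation":[0,0,-0.0167],"jaw":0.05}]' 60;  python3 - <<'E'
from h import *
rel([.4961,.1057,.309],np.radians(103.8))
E
```

```text
time: 15.02
ee_pos: [0.5068, -0.1006, 0.3103]
eef_rot: [-0.068, 0.998, 0.0, 0.0]
ft_force: [-0.1, 0.1, -3.4]
width: 0.0134
grip_force: 60.0
time: 16.02
ee_pos: [0.4997, 0.0363, 0.3102]
eef_rot: [-0.12, 0.993, -0.0, -0.0]
ft_force: [1.4, 0.0, -3.6]
width: 0.0135
grip_force: 60.0
dp [-0.087  0.455  0.008]
rot [-0. -0. -0.] deg 0.0
rot [-0.   0.   0.5] deg 180.0
```

```bash
python3 -m pendant '[{"dp":[-0.01,0.05,0],"rotation":[0,0,0],"jaw":0.05},{"dp":[-0.03,0.15,0],"rotation":[0,0,0],"jaw":0.05},{"dp":[-0.05,0.27,0],"rotation":[0,0,0],"jaw":0.05},{"dp":[-0.07,0.37,0],"rotation":[0,0,0],"jaw":0.05},{"dp":[-0.08,0.43,0],"rotation":[0,0,0],"jaw":0.05},{"dp":[-0.087,0.455,0],"rotation":[0,0,0],"jaw":0.05},{"dp":[-0.087,0.455,0],"rotation":[0,0,0],"jaw":0.05}]' 60; python3 - <<'E'
from h import *
s=r.read_state();print(s['ee_pos']);a=np.radians(13.8)
for n in('top','side'):
    c=snap(n,n+'4');P=cloud(c).reshape(-1,3)
    d=P-[.534,.115,0];x=d[:,0]*np.cos(a)+d[:,1]*np.sin(a);y=-d[:,0]*np.sin(a)+d[:,1]*np.cos(a);z=P[:,2]
    k=(np.abs(x)<.14)&(np.abs(y)<.02)&(z>.102)&(z<.112);print(n,'bar',k.sum(),np.polyfit(x[k],y[k],1).round(4))
    k=(np.abs(x)<.03)&(np.abs(y)<.09)&(z>.125)&(z<.235);print(n,'strap x',k.sum(),np.percentile(x[k],[2,50,98]),'y',np.percentile(y[k],[1,99]),'z',z[k].min(),z[k].max())
    for lo,hi,y0,y1 in((.19,.215,-.04,-.015),(.19,.215,.015,.04)):
        k=(x>-.095)&(x<-.02)&(y>y0)&(y<y1)&(z>.19)&(z<.215);print(' prong',k.sum(),y[k].mean() if k.any() else 0, z[k].max() if k.any() else 0)
    cv2.imwrite(f'pics/crop4{n}.png',c['image'][:,:,::-1])
E
```

```text
time: 16.9
ee_pos: [0.4961, 0.1052, 0.3103]
eef_rot: [-0.12, 0.993, -0.0, -0.0]
ft_force: [-0.0, 0.7, -3.9]
width: 0.0137
grip_force: 60.0
[0.4960984  0.10519602 0.31027272]
top bar 346 [-0.0008 -0.0001]
top strap x 50 [-0.01341755  0.00087277  0.02886597] y [-0.07633264 -0.02452272] z 0.13688741217420008 0.212019323872493
 prong 74 -0.026272421001641726 0.2081323483481754
 prong 54 0.025452472573852653 0.20901585176029136
side bar 476 [ 0.0014 -0.0056]
side strap x 1157 [-0.02513052 -0.00028665  0.02567924] y [-0.07744476  0.04666565] z 0.13655705848788668 0.2245275735133474
 prong 177 -0.030883439372214126 0.2147868532102462
 prong 158 0.020947844003468722 0.21481793577756536
```

View pics/crop4side.png

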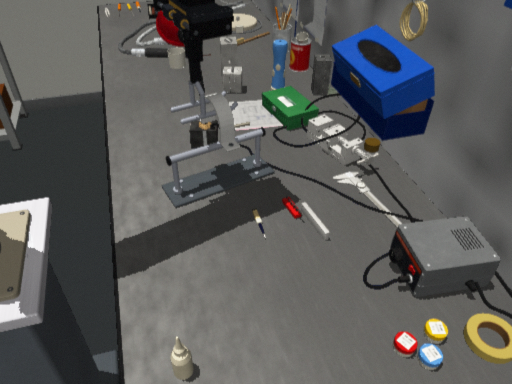

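The strap hangs at (222,120), centred over the bar that runs from (170,160) to (262,132). Lowering, gently near contact.

```bash
python3 -m pendant '[{"dp":[0,0,0.05],"rotation":[0,0,0],"jaw":0.05},{"dp":[0,0,0.15],"rotation":[0,0,0],"jaw":0.05},{"dp":[0,0,0.28],"rotation":[0,0,0],"jaw":0.05},{"dp":[0,0,0.42],"rotation":[0,0,0],"jaw":0.05},{"dp":[0,0,0.54],"rotation":[0,0,0],"jaw":0.05},{"dp":[0,0,0.61],"rotation":[0,0,0],"jaw":0.05},{"dp":[0,0,0.65],"rotation":[0,0,0],"jaw":0.05},{"dp":[0,0,0.67],"rotation":[0,0,0],"jaw":0.05}]' 60; python3 -m pendant '[{"dp":[0,0,0.01],"rotation":[0,0,0],"jaw":0.05},{"dp":[0,0,0.02],"rotation":[0,0,0],"jaw":0.05},{"dp":[0,0,0.03],"rotation":[0,0,0],"jaw":0.05},{"dp":[0,0,0.04],"rotation":[0,0,0],"jaw":0.05},{"dp":[0,0,0.05],"rotation":[0,0,0],"jaw":0.05},{"dp":[0,0,0.06],"rotation":[0,0,0],"jaw":0.05},{"dp":[0,0,0.07],"rotation":[0,0,0],"jaw":0.05},{"dp":[0,0,0.08],"rotation":[0,0,0],"jaw":0.05}]' 60; python3 -m pendant '[{"dp":[0,0,0.02],"rotation":[0,0,0],"jaw":0.05},{"dp":[0,0,0.04],"rotation":[0,0,0],"jaw":0.05},{"dp":[0,0,0.07],"rotation":[0,0,0],"jaw":0.05},{"dp":[0,0,0.11],"rotation":[0,0,0],"jaw":0.05},{"dp":[0,0,0.14],"rotation":[0,0,0],"jaw":0.05},{"dp":[0,0,0.14],"rotation":[0,0,0],"jaw":0.05}]' 60; python3 - <<'E'
from h import *
s=r.read_state();print(s['ee_pos']);a=np.radians(13.8)
for n in('top','side'):
    c=snap(n,n+'5');P=cloud(c).reshape(-1,3)
    d=P-[.534,.115,0];x=d[:,0]*np.cos(a)+d[:,1]*np.sin(a);y=-d[:,0]*np.sin(a)+d[:,1]*np.cos(a);z=P[:,2]
    k=(np.abs(x)<.03)&(np.abs(y)<.09)&(z>.02)&(z<.12)&((np.abs(y)>.042)|(z>.1));print(n,'strap x',k.sum(),np.percentile(x[k],[2,50,98]),'y',np.percentile(y[k],[1,99]),'z',z[k].min(),z[k].max())
cv2.imwrite('pics/crop5.png',cv2.resize(c['image'][60:220,130:330,::-1],None,fx=3.5,fy=3.5,interpolation=cv2.INTER_CUBIC))
E
```

```text
time: 18.0
ee_pos: [0.4961, 0.1053, 0.2097]
eef_rot: [-0.12, 0.993, 0.0, 0.0]
ft_force: [0.6, -0.4, -3.1]
width: 0.0134
grip_force: 60.0
time: 19.0
ee_pos: [0.4961, 0.1054, 0.1978]
eef_rot: [-0.12, 0.993, 0.0, 0.0]
ft_force: [-0.1, 1.3, -1.4]
width: 0.0135
grip_force: 60.0
time: 19.75
ee_pos: [0.4958, 0.1052, 0.1763]
eef_rot: [-0.12, 0.993, -0.0, -0.0]
ft_force: [-0.5, -0.5, -1.5]
width: 0.014
grip_force: 60.0
[0.49576946 0.1052457  0.17632196]
top strap x 4 [-7.80589588e-03 -1.45794565e-05  7.88795495e-03] y [-0.07594408 -0.07539564] z 0.029292368455313467 0.03441333204463504
side strap x 847 [-0.01996701  0.0001962   0.02346204] y [-0.07701761  0.04591864] z 0.02792856187772974 0.11609828452453275
```

View pics/crop5.png

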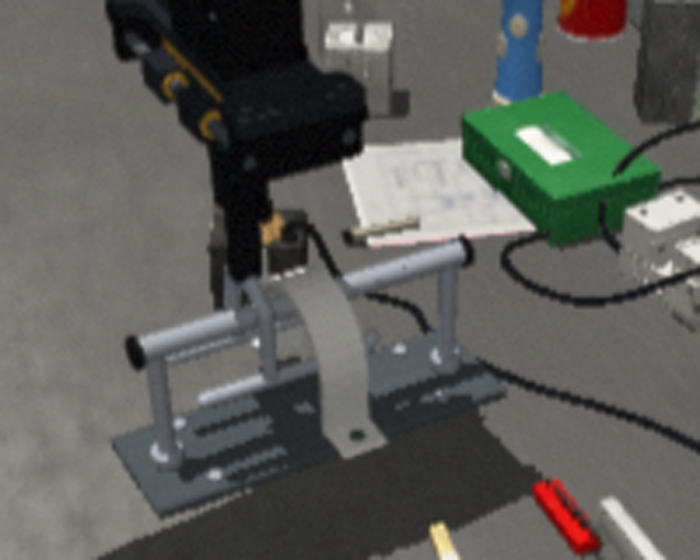

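The strap hangs upright on the bar at crop (330,300), foot at (357,437), with the prongs below the arch. Withdrawing along the bar.

```bash
python3 -m pendant '[{"dp":[0.03,0,0],"rotation":[0,0,0],"jaw":0.05},{"dp":[0.1,0,0],"rotation":[0,0,0],"jaw":0.05},{"dp":[0.2,0,0],"rotation":[0,0,0],"jaw":0.05},{"dp":[0.3,0,0],"rotation":[0,0,0],"jaw":0.05},{"dp":[0.4,0,0],"rotation":[0,0,0],"jaw":0.05},{"dp":[0.48,0,0],"rotation":[0,0,0],"jaw":0.05},{"dp":[0.52,0,0],"rotation":[0,0,0],"jaw":0.05},{"dp":[0.52,0,0],"rotation":[0,0,0],"jaw":0.05}]' 60; python3 - <<'E'
from h import *
a=np.radians(13.8)
c=snap('side','side6');P=cloud(c).reshape(-1,3)
d=P-[.534,.115,0];x=d[:,0]*np.cos(a)+d[:,1]*np.sin(a);y=-d[:,0]*np.sin(a)+d[:,1]*np.cos(a);z=P[:,2]
k=(np.abs(x)<.03)&(np.abs(y)<.09)&(z>.02)&(z<.12)&((np.abs(y)>.042)|(z>.11));print('strap x',k.sum(),np.percentile(x[k],[2,50,98]),'y',np.percentile(y[k],[1,99]),'z',z[k].min(),z[k].max())
k=(x>-.12)&(x<-.018)&(y<-.015)&(y>-.045)&(z>.06)&(z<.09);print('prong x max',x[k].max())
E
```

```text
time: 20.85
ee_pos: [0.4202, 0.0868, 0.1769]
eef_rot: [-0.12, 0.993, 0.0, 0.0]
ft_force: [1.1, -0.3, -1.5]
width: 0.0135
grip_force: 60.0
strap x 721 [-0.01516376 -0.00057405  0.01654496] y [-0.07834233  0.06447977] z 0.027365527026409264 0.11606275307198521
prong x max -0.04101484507564327
```

```bash
python3 -m pendant '[{"dp":[0,0,-0.1],"rotation":[0,0,0],"jaw":0.05},{"dp":[0,0,-0.3],"rotation":[0,0,0],"jaw":0.05},{"dp":[0,0,-0.55],"rotation":[0,0,0],"jaw":0.05},{"dp":[0,0,-0.7],"rotation":[0,0,0],"jaw":0.05},{"dp":[0,0,-0.7],"rotation":[0,0,0],"jaw":0.05}]' 60; python3 -m pendant '[{"dp":[0.05,-0.3,0],"rotation":[0,0,0],"jaw":0.05},{"dp":[0.1,-0.6,0],"rotation":[0,0,0],"jaw":0.05},{"dp":[0.14,-0.9,0],"rotation":[0,0,0],"jaw":0.05},{"dp":[0.14,-0.9,0],"rotation":[0,0,0],"jaw":0.05}]'; python3 - <<'E'
from h import *
rel([.44,-.09,.118],np.radians(90))
E
```

```text
time: 21.52
ee_pos: [0.4214, 0.087, 0.2839]
eef_rot: [-0.12, 0.993, 0.001, 0.002]
ft_force: [-0.2, -0.7, -1.2]
width: 0.0133
grip_force: 60.0
time: 22.02
ee_pos: [0.4318, -0.0527, 0.2813]
eef_rot: [-0.117, 0.993, -0.0, -0.0]
ft_force: [0.2, 0.8, -1.5]
width: 0.0134
grip_force: 60.0
dp [ 0.004 -0.254  1.088]
rot [-0.     -0.0001  0.0374] deg 13.5
rot [ 2.000e-04 -0.000e+00 -4.626e-01] deg 166.5
```

```bash
python3 -m pendant '[{"dp":[0,-0.25,0.1],"rotation":[0,0,0.02],"jaw":0.05},{"dp":[0,-0.25,0.35],"rotation":[0,0,0.037],"jaw":0.05},{"dp":[0,-0.25,0.65],"rotation":[0,0,0.037],"jaw":0.05},{"dp":[0,-0.25,0.9],"rotation":[0,0,0.037],"jaw":0.05},{"dp":[0,-0.25,1],"rotation":[0,0,0.037],"jaw":0.05},{"dp":[0,-0.25,1],"rotation":[0,0,0.037],"jaw":0.05}]' 60; python3 -m pendant '[{"dp":[0,0,0.03],"rotation":[0,0,0],"jaw":0.05},{"dp":[0,0,0.06],"rotation":[0,0,0],"jaw":0.05},{"dp":[0,0,0.08],"rotation":[0,0,0],"jaw":0.05},{"dp":[0,0,0.09],"rotation":[0,0,0],"jaw":0.05},{"dp":[0,0,0.1],"rotation":[0,0,0],"jaw":0.05},{"dp":[0,0,0.108],"rotation":[0,0,0],"jaw":0.05},{"dp":[0,0,0.115],"rotation":[0,0,0],"jaw":0.05},{"dp":[0,0,0.115],"rotation":[0,0,0],"jaw":0.05}]' 60
```

```text
time: 22.78
ee_pos: [0.4407, -0.0854, 0.1314]
eef_rot: [-0.004, 1.0, -0.0, -0.001]
ft_force: [-0.1, 0.1, -0.8]
width: 0.0136
grip_force: 60.0
time: 23.78
ee_pos: [0.441, -0.0858, 0.1145]
eef_rot: [-0.004, 1.0, 0.0, -0.0]
ft_force: [0.4, -0.3, -1.3]
width: 0.0137
grip_force: 60.0
```

```bash
python3 -m pendant '[{"dp":[0,0,0.005],"rotation":[0,0,0],"jaw":0.05},{"dp":[0,0,0.01],"rotation":[0,0,0],"jaw":0.05},{"dp":[0,0,0.01],"rotation":[0,0,0],"jaw":0.05},{"dp":[0,0,0.01],"rotation":[0,0,0],"jaw":0.25},{"dp":[0,0,0.01],"rotation":[0,0,0],"jaw":0.4},{"dp":[0,0,0.01],"rotation":[0,0,0],"jaw":0.6},{"dp":[0,0,0.01],"rotation":[0,0,0],"jaw":0.8},{"dp":[0,0,0.01],"rotation":[0,0,0],"jaw":0.8}]' 60; python3 -m pendant '[{"dp":[0,0,-0.1],"rotation":[0,0,0],"jaw":0.8},{"dp":[0,0,-0.3],"rotation":[0,0,0],"jaw":0.8},{"dp":[0,0,-0.7],"rotation":[0,0,0],"jaw":0.8},{"dp":[0,0,-0.95],"rotation":[0,0,0],"jaw":0.8},{"dp":[0,0,-0.95],"rotation":[0,0,0],"jaw":0.8}]' 60; python3 -c "
from h import *
c=snap('side','side7')"
```

```text
time: 24.78
ee_pos: [0.4411, -0.0858, 0.113]
eef_rot: [-0.004, 1.0, 0.0, 0.0]
ft_force: [-0.6, -0.1, -0.2]
width: 0.0533
grip_force: 0.0
time: 25.4
ee_pos: [0.4425, -0.0861, 0.2591]
eef_rot: [-0.004, 1.0, 0.001, 0.003]
ft_force: [0.3, -0.2, -0.4]
width: 0.0695
grip_force: 0.0
```

View pics/side7.png

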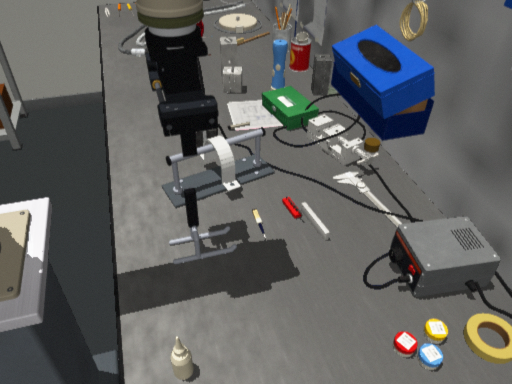

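The fork stands at (200,240) with the gripper clear above it. The strap hangs astride the bar at (225,160), the bottle is upright at (182,358), and the bystanders are where they were. Handing in.

```bash
python3 -m pendant '[{"dp":[0,0,0],"rotation":[0,0,0],"jaw":0.8},{"dp":[0,0,0],"rotation":[0,0,0],"jaw":0.8}]'; python3 -c "
from bench import r
print(r.close_job())"
```

```text
time: 25.7
ee_pos: [0.4406, -0.0858, 0.2547]
eef_rot: [-0.004, 1.0, -0.0, -0.001]
ft_force: [0.4, 0.4, -0.4]
width: 0.0692
grip_force: 0.0
the job is handed in; nothing more can be done
None
```

Job handed in at 25.7 s (no verdict was returned): the strap hangs astride the bar at its middle, the bottle stands upright out of the way, the fork stands released on the bench clear of the strap, and the parallel, hex keys and brush are untouched.

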